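# Seat the reference disc in the reader drawer

### The arm

A 6-joint arm with a two-finger parallel gripper is mounted at the origin on the work surface. World frame = base frame: x ahead of the robot, y to its left, z up, the work surface at z = 0. Lengths are in m, angles in degrees, forces in N, time in s.
With the tool pointing down it reaches from about 0.375 to 0.9 m from the base axis. Payload 3.1 kg.
Tool frame: the origin (TCP) lies midway between the tips of the shut fingers; the grasp point (between the pads) lies 19 mm behind it; z points along the fingers, x is the direction in which the jaws open and shut, and the axes are right-handed (so a half turn about z gives the same grasp; the last joint's range is limited). The gripper opens to 85 mm and grips with 20 to 120 N. Pads are 22 mm wide; open, the fingers measure 114 mm over their backs; the gripper's body (76 mm by 85 mm) begins 54 mm behind the grasp point. The pads swing forward as they close: fully open they stand 13 mm farther back than shut.
Start: joints at [62.023, 30.224, 82.088, -0, 67.689, -10.227], TCP at [0.191, 0.595, 0.231] pointing down, gripper open.
Joint ranges: [-176.69, 176.69], [-43.24, 126.21], [12.49, 139.97], [-82, 262], [0, 151.66], [-163.58, 163.58]. Speed limits (degrees/s): [159.86, 159.86, 180, 180, 180, 180].

### API

Orientations are given as [roll, pitch, yaw] about the fixed x, y, z axes, in that order (R = Rz(yaw) Ry(pitch) Rx(roll)).
In Python, from bench import robot gives the robot as it stands. The module is installed in compiled form; this text tells all that it offers.
- The arm moves only by the shell command python3 -m jog 'ROWS' [FORCE]. ROWS is text: rows parted by semicolons, each of 7 numbers parted by spaces: the turn, a rotation vector about the tool's x, y, z in degrees, then the shift along the tool's x, y, z in m, then the gripper's target within -1 to 1 (fully open at 1, half-way at 0, shut at -1). In form: rx ry rz tx ty tz grip; .... A call has exactly 5 rows; each row is the pose to reach, as a shift and turn from the pose commanded when the call began, along the tool's axes at that moment; what a row does not reach only later rows make up. A row lasts 1/12 s, in which the tool goes at most 41.7 mm and 7.16 degrees, less where a joint would pass 70% of its speed; a pose out of reach is approached as far as the arm can. A call with a gripper value outside its range is refused whole. The fingers move at their own pace and stop on an object; FORCE is the grip in N (left out, the last holds). Time passes only in rows, so rows that repeat a pose let the fingers close, or fill a call up. It gives the time, the measured TCP pose, the force and the opening at its end, in the units of the state.
- robot.read_state(): the state, without advancing time (a new reading comes with each control period).
- robot.snapshot(name): name is "scene" or "top" or "wrist"; returns a dict with "frame" (480x640x3 uint8, blue, green, red), "z_map" (480x640 float32, m along the optical axis (not along the pixel's ray), 0 where there is no reading), "mtx" (3x3 intrinsics, pixels), "D" ([k1, k2, p1, p2, k3] as OpenCV has them; the pictures are not rectified), "rvec" (rotation vector, rad) and "tvec" (3), from world to camera coordinates, as OpenCV has them; the wrist camera has in their place "tool_from_camera" (4x4, takes a point from camera to tool coordinates, whose origin is the TCP and whose axes are the tool frame's). Camera axes: x right, y down, z forward; pixel columns grow to the right and rows downward; lengths in m; the calibration is good to about 2 mm. A picture is of the moment at which its call begins: read the wrist's pose just before it.
- robot.finish_job(): hands the job in, once; it reports no verdict.
Trained networks look in the newest picture that a camera, given by its name, has taken for a name from the list of things; names that differ only in an ending like _2 or _b are one class to them, and where a whole thing is asked for, a point or a joint stands for the part that bears it (a point fixed in the world has none). Each returns a list of dicts, best first, with "p" (0 to 1); they miss things now and then, are a little off and sometimes report something else, mostly with a low value. They report only what shows in the picture. A call takes as long as a camera call. They do not tell look-alikes from the thing itself.
- robot.spot_in(camera, name): "location" ([x, y, z] in m, in world coordinates, good to about 4 mm: the middle of the surface that is visible of it).
- robot.regions_of(camera, name): "pixels" (480x640 bool, what is visible of it).
The state is a dict: "time_s": time; "joint_pos": joint angles; "qvel": joint speeds; "effort": joint torques, N m; "tool_pos": TCP position; "tcp_rot": TCP orientation; "force": force on the tool from outside, world axes, zero at the start; "torque": the same for the moment, N m; "opening": opening from 0.0 (shut) to 1.0 (fully open).
Only numpy, scipy, OpenCV 4.12 (cv2) and the standard library are available. Lean on these libraries where they do the work, as an engineer would, in place of code of your own. Each camera call takes 0.05 s, during which the arm holds its last target.

### The job

Nudge the blue-topped reference disc across the reader's open drawer with the fingertips until it drops flat into the round recess, then push the drawer fully home by its blue front panel. Do not pick the disc up or let it fall off the drawer, and leave the other things on the bench where they are.

Things in the scene. Friction and masses are not known exactly. Their poses are not given: they have to be found in the camera images.
- disc: Loose reference disc, black with a blue top; 60 mm diameter, 10 mm thick, about 70 g, edges rounded 1 mm. Origin: centre of its underside; z is its axis, up. It starts flat on the drawer's deck beside the recess (on its +x side in the reader's frame, centres 60 to 100 mm apart), origin 40 mm above the bench.
- recess (a point): Centre of the mouth of the round recess (black floor) in the drawer's deck, level with the deck's top, 40 mm above the bench; moves with the drawer; axes as reader. 65 mm diameter, flat floor 10 mm below the deck, so the seated disc lies flush. In the reader's frame at x = -38 mm, y = -88 mm when drawer reads 0.
- drawer_front (a point): Middle of the outer face of the drawer's blue upright front panel, 40 mm above the bench; axes as reader. Panel 194 mm wide (x), 8 mm thick, from 12 to 56 mm above the bench; its outer face looks along -y. Behind it lies the flat aluminium deck, 180 (x) x 230 mm (y), top 40 mm above the bench, no side rims. The recess centre is 128 mm inward of the outer face, 38 mm to the -x side.
- drawer (a joint): Drawer travel into the reader in m: 0 = fully out, 0.15 = fully home (hard stop). Starts between 0 and 0.02; slides along the reader's +y, stays where it is left, about 3 N of friction plus 8 N per m/s. 66 mm of it still stands out of the slot when home.
- reader: White and blue optical reader, fixed. Origin: on the bench under the middle of its slot face; +y points into the reader, x along the face, z up. 280 mm wide. A low bay, 65 mm high, reaches 130 mm back from the face; its clear roof is 47 to 63 mm above the bench (7 mm over the deck: an unseated disc cannot pass). Behind it the housing is about 200 mm high, 230 mm deep.
- blank_disc: Bystander: silver disc with a white top, 60 mm diameter, 10 mm thick, lying on the bench; origin at its underside.
- amber_bottle: Bystander: amber bottle, 60 mm diameter, 120 mm high, standing; origin at its underside.
- white_jar: Bystander: white jar with a blue cap, 56 mm diameter, 65 mm high, standing; origin at its underside.
- tip_box: Bystander: clear box of yellow pipette tips, 120 x 85 x 62 mm; origin at its underside.
- brush: Bystander: cleaning brush about 160 mm long, lying on the bench; origin at its underside.
Mind the look-alikes: they are no part of the job. Of the things like the disc, leave any that is green or pink; of the rest the smaller one is meant.

How it is judged:
By the outcome, as a careful person would: the job done as asked, in the order asked, and still so for the second after the job is handed in, with the robot touching nothing.
It also fails if it takes over 59 s, if anything falls off the work surface, if the arm or the gripper's body presses on something with over 40 N, if the wrist force passes 120 N, or if a joint passes its speed limit or range.

## Working session

There is one attempt and no reset: what is moved stays moved. The work goes in short steps, Python scripts to look and compute and a shell command to move; the robot and the scene stay as the last step left them, time stands still between calls to the robot, and variables do not carry over. Pictures are saved under pics/ and viewed, and the job is handed in when it is done.

```bash
ls; mkdir -p pics; python3 - <<'E'
from bench import robot
import cv2
s=robot.read_state(); print(s)
for c in ("scene","top"):
    f=robot.snapshot(c); cv2.imwrite(f"pics/{c}0.png",f["frame"]); print(c,f["mtx"],f["D"],f["rvec"],f["tvec"])
    for n in ("disc","recess","drawer_front","reader","blank_disc","amber_bottle","white_jar","tip_box","brush"):
        print(n,[(r["p"],r["location"]) for r in robot.spot_in(c,n)][:4])
E
```

```text
pics
{'time_s': 0.0, 'joint_pos': array([ 6.20218472e+01,  3.02792946e+01,  8.21564177e+01,  1.12831691e-03,
        6.76888927e+01, -1.02262868e+01]), 'qvel': array([-0.12488536,  0.06418784, -0.06612073,  0.0444804 , -0.04467253,
       -0.0863017 ]), 'effort': array([ 2.08414560e-03, -4.42345369e+01, -1.78031981e+01, -1.08326515e-04,
        8.18435918e-03, -6.79947490e-06]), 'tool_pos': array([0.19017612, 0.59461577, 0.23032992]), 'tcp_rot': array([-1.79976852e+02,  1.22440392e-01,  7.22477292e+01]), 'force': array([-0.38344242,  0.32593403, -0.46121146]), 'torque': array([-0.00072538, -0.01905772,  0.03336335]), 'opening': 1.0016740913898494}
scene [[476.80206197   0.         316.36750392]
 [  0.         476.80206197 248.56546989]
 [  0.           0.           1.        ]] [0.01855958 0.         0.         0.         0.        ] [ 2.17081305  0.94027489 -0.3979353 ] [-0.33027572 -0.30883976  1.43454627]
disc [(0.8, [0.7272, 0.0472, 0.01]), (0.73, [0.7495, 0.1964, 0.0142]), (0.71, [0.481, -0.4466, 0.0197]), (0.62, [0.5854, 0.1042, 0.0452])]
recess [(0.87, [0.5477, 0.0543, 0.0403]
[... 407 characters left out ...]
 [  0.           0.           1.        ]] [0.0296994 0.        0.        0.        0.       ] [ 2.14522365 -2.12077893  0.13326196] [-0.10309857  0.60732707  1.04463434]
disc [(0.86, [0.5845, 0.112, 0.0498]), (0.82, [0.7229, 0.0522, 0.0084]), (0.74, [0.7478, 0.2075, 0.0098]), (0.64, [0.4535, -0.1676, 0.0146])]
recess [(0.75, [0.5378, 0.0726, 0.0403])]
drawer_front [(0.93, [0.5351, 0.075, 0.0406]), (0.52, [0.5842, 0.1092, 0.05])]
reader [(0.6, [0.4946, 0.3246, 0.1663])]
blank_disc [(0.61, [0.5691, -0.235, 0.0093])]
amber_bottle [(0.59, [0.6195, -0.3934, 0.0798])]
white_jar [(0.69, [0.5066, -0.3166, 0.0624])]
tip_box [(0.9, [0.7024, -0.2685, 0.0575])]
brush [(0.96, [0.4744, -0.4368, 0.0178])]
```

View pics/scene0.png

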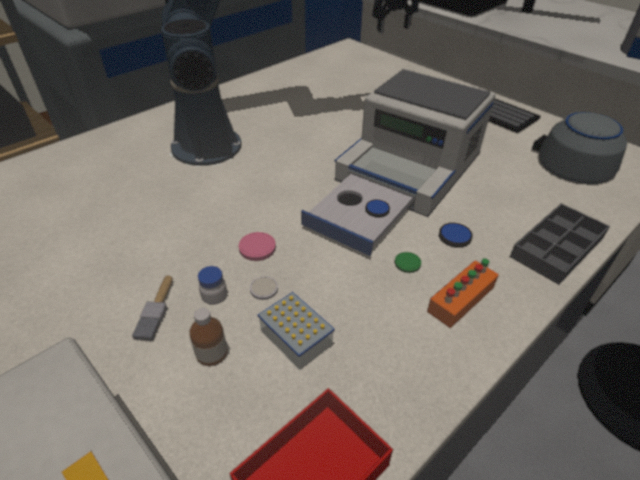

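View pics/top0.png

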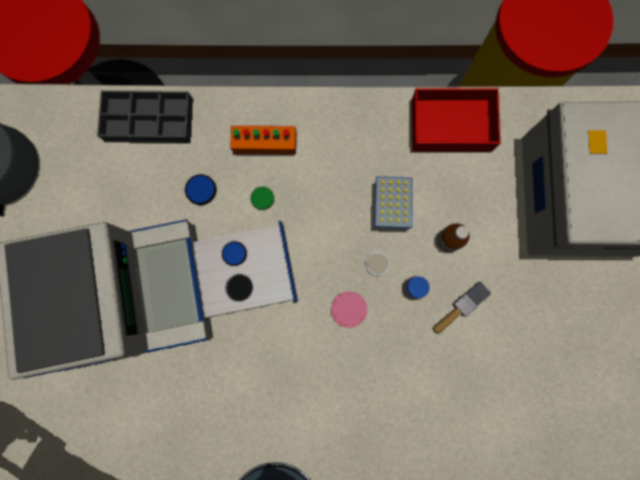

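The top view shows four things that could be taken for the disc:
- blue on the deck at (234,253)
- a larger blue one on the bench at (200,189)
- green at (262,198)
- pink at (349,309)

I choose the deck one, since it is blue, smaller, and beside the recess. The recess is the black circle at (239,288).

```bash
cat > h.py <<'E'
from bench import robot
import cv2, numpy as np
def ray(f,uv,z):
    uv=np.asarray(uv,float).reshape(-1,1,2)
    n=cv2.undistortPoints(uv,f["mtx"],f["D"]).reshape(-1,2)
    R=cv2.Rodrigues(np.array(f["rvec"]))[0]; t=np.array(f["tvec"]).ravel()
    C=-R.T@t; d=np.c_[n,np.ones(len(n))]@R
    return C+d*((z-C[2])/d[:,2])[:,None]
def proj(f,p):
    return cv2.projectPoints(np.array(p,float).reshape(-1,1,3),np.array(f["rvec"],float),np.array(f["tvec"],float),f["mtx"],f["D"])[0].reshape(-1,2)
def circ(f,mask,z):
    cs,_=cv2.findContours(mask.astype(np.uint8),cv2.RETR_EXTERNAL,cv2.CHAIN_APPROX_NONE)
    out=[]
    for c in cs:
        if len(c)<20: continue
        P=ray(f,c.reshape(-1,2),z)[:,:2]
        A=np.c_[2*P,np.ones(len(P))]; s=np.linalg.lstsq(A,(P**2).sum(1),rcond=None)[0]
        r=np.sqrt(s[2]+s[0]**2+s[1]**2); out.append((s[:2].round(4),r.round(4),np.abs(np.linalg.norm(P-s[:2],axis=1)-r).max().round(4),c.reshape(-1,2).mean(0).round()))
    return out
def blue(f):
    h=cv2.cvtColor(f["frame"],cv2.COLOR_BGR2HSV); return (h[...,0]>100)&(h[...,0]<130)&(h[...,1]>130)&(h[...,2]>40)
E
python3 - <<'E'
from h import *
for c in ("top","scene"):
    f=robot.snapshot(c); print(c)
    for o in circ(f,blue(f),0.05): print("blue",o)
    g=f["frame"].max(2)<45
    for o in circ(f,g,0.04):
        if o[1]<0.05: print("dark",o)
    for n in ("disc","recess"):
        for r in robot.regions_of(c,n)[:5]:
            print(n,r["p"],circ(f,r["pixels"],0.05 if n=="disc" else .04)[:2])
    if c=="top": cv2.imwrite("pics/crop0.png",cv2.resize(f["frame"][170:370,110:310],(600,600),interpolation=cv2.INTER_CUBIC))
E
```

```text
top
blue (array([ 0.5074, -0.3192]), np.float64(0.0233), np.float64(0.0019), array([417., 287.]))
blue (array([0.5812, 0.1084]), np.float64(0.0255), np.float64(0.0012), array([234., 253.]))
blue (array([0.5218, 0.1923]), np.float64(0.0572), np.float64(0.0556), array([194., 279.]))
blue (array([0.548 , 0.0576]), np.float64(0.0951), np.float64(0.0272), array([288., 261.]))
blue (array([0.7358, 0.196 ]), np.float64(0.033), np.float64(0.0014), array([200., 189.]))
dark (array([0.0847, 0.0055]), np.float64(0.039), np.float64(0.0376), array([273., 472.]))
dark (array([0.5021, 0.0945]), np.float64(0.0274), np.float64(0.0017), array([239., 287.]))
dark (array([ 0.616 , -0.3893]), np.float64(0.0189), np.float64(0.017), array([444., 242.]))
dark (array([0.7367, 0.1973]), np.float64(0.034), np.float64(0.0023), array([208., 198.]))
dark (array([0.901 , 0.2805]), np.float64(0.0281), np.float64(0.0189), array([168., 121.]))
dark (array([0.9003, 0.3503]), np.float64(0.0288), np.float64(0.0169), array([140., 121.]))
disc 0.86 [(array([0.7156, 0.047 ]), np.float64(0.029), np.float64(0.0028), array([2
[... 4301 characters left out ...]
[292.,  15.]))
dark (array([-0.7389,  0.845 ]), np.float64(0.032), np.float64(0.0211), array([266.,  10.]))
dark (array([-0.7415,  0.9733]), np.float64(0.0385), np.float64(0.0206), array([293.,   3.]))
disc 0.77 [(array([0.7507, 0.012 ]), np.float64(0.0293), np.float64(0.0029), array([407., 262.]))]
disc 0.67 [(array([ 0.4943, -0.1907]), np.float64(0.0433), np.float64(0.0041), array([257., 246.]))]
disc 0.66 [(array([0.7687, 0.1567]), np.float64(0.0401), np.float64(0.0052), array([455., 235.]))]
disc 0.54 [(array([0.5868, 0.1012]), np.float64(0.0314), np.float64(0.0045), array([377., 208.]))]
recess 0.84 [(array([0.5527, 0.0734]), np.float64(0.1276), np.float64(0.0363), array([356., 213.]))]
```

View pics/crop0.png

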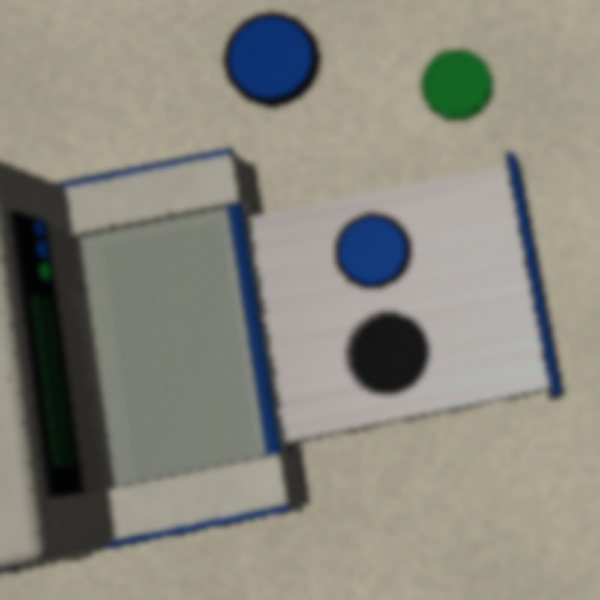

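The crop confirms it: the small blue-topped disc lies on the deck at crop (372,250), and the recess is at (388,353). The larger blue disc is on the bench. Next I measure the reader's yaw and the drawer front.

```bash
cat >> h.py <<'E'
from scipy.spatial.transform import Rotation as Ro
def delta(p,yaw,rpy_now=None,pos_now=None):
    s=robot.read_state()
    R0=Ro.from_euler('xyz',s["tcp_rot"],degrees=True); R1=Ro.from_euler('xyz',[180,0,yaw],degrees=True)
    print("turn",(R0.inv()*R1).as_rotvec(degrees=True).round(2),"shift",R0.inv().apply(np.array(p)-s["tool_pos"]).round(4))
E
python3 - <<'E'
from h import *
f=robot.snapshot("top"); b=blue(f)
n,l=cv2.connectedComponents(b.astype(np.uint8))
for (u0,u1,v0,v1,z) in ((275,300,215,310,.056),(183,206,232,326,.063)):
    m=np.zeros_like(b); m[v0:v1,u0:u1]=b[v0:v1,u0:u1]
    v,u=np.nonzero(m); P=ray(f,np.c_[u,v],z)[:,:2]
    c=P.mean(0); w=np.linalg.svd(P-c,full_matrices=False)[2][0]; w*=np.sign(w[0])
    e=(P-c)@w; print(len(P),c,np.degrees(np.arctan2(w[1],w[0])),e.min(),e.max(), "mid",c+w*(e.min()+e.max())/2)
D=np.array([.5815,.108]);Q=np.array([.5021,.0945])
print(np.linalg.norm(D-Q),np.degrees(np.arctan2(*(D-Q)[::-1])))
E
```

```text
159 [ 0.56186524 -0.0197552 ] 12.148389918684508 -0.09005085546893861 0.09585327596607622 mid [ 0.56470148 -0.01914466]
309 [0.51795247 0.19341966] 12.09969174134573 -0.09347253338472605 0.0978917279937078 mid [0.52011298 0.19388282]
0.08053949341782579 9.649447991402678
```

```bash
python3 - <<'E'
from h import *
delta([.648,.119,.20],99.65)
E
```

```text
turn [  0.   -0.  -27.4] shift [-0.3141  0.5809  0.0313]
```

```bash
python3 -m jog '0 0 -5 0 0 -0.03 0; 0 0 -11 -0.005 0.01 -0.06 0; 0 0 -17 -0.02 0.04 -0.06 0; 0 0 -23 -0.04 0.074 -0.06 0; 0 0 -27.4 -0.058 0.108 -0.06 0'; python3 - <<'E'
from h import *
delta([.648,.119,.26],99.65)
E
```

```text
time_s: 1.77
tool_pos: [0.276, 0.5065, 0.2921]
tcp_rot: [179.9, -0.1, 100.0]
force: [0.3, 1.6, -0.7]
opening: 0.501
turn [ 0.08 -0.05  0.4 ] shift [-0.4465  0.2986  0.0322]
```

```bash
python3 -m jog '0 0 0 -0.033 0.022 0 0; 0 0 0 -0.066 0.044 0 0; 0 0 0 -0.099 0.066 0 0; 0 0 0 -0.132 0.088 0 0; 0 0 0 -0.165 0.110 0 0'; python3 -m jog '0 0 0 -0.033 0.022 0 0; 0 0 0 -0.066 0.044 0 0; 0 0 0 -0.099 0.066 0 0; 0 0 0 -0.132 0.088 0 0; 0 0 0 -0.165 0.110 0 0'; python3 - <<'E'
from h import *
delta([.648,.119,.2],99.65)
E
```

```text
time_s: 2.18
tool_pos: [0.4128, 0.3613, 0.2915]
tcp_rot: [180.0, -0.0, 99.7]
force: [-0.0, 1.0, -0.7]
opening: 0.503
time_s: 2.6
tool_pos: [0.549, 0.217, 0.2915]
tcp_rot: [180.0, -0.0, 99.6]
force: [1.0, 0.2, -0.4]
opening: 0.499
turn [ 0.02 -0.01 -0.01] shift [-0.1132  0.0812  0.0915]
```

```bash
python3 -m jog '0 0 0 -0.028 0.02 0.022 0; 0 0 0 -0.056 0.04 0.045 0; 0 0 0 -0.085 0.06 0.068 0; 0 0 0 -0.113 0.081 0.09 0; 0 0 0 -0.113 0.081 0.091 0'; python3 - <<'E'
from h import *
s=robot.read_state();print(s["tool_pos"],s["tcp_rot"])
f=robot.snapshot("wrist"); cv2.imwrite("pics/w1.png",f["frame"]); print(f["tool_from_camera"].round(3))
T=np.eye(4);T[:3,:3]=Ro.from_euler('xyz',s["tcp_rot"],degrees=True).as_matrix();T[:3,3]=s["tool_pos"]
W=np.linalg.inv(T@f["tool_from_camera"]); f["rvec"]=cv2.Rodrigues(W[:3,:3])[0];f["tvec"]=W[:3,3]
print([o for o in circ(f,blue(f),.05) if o[1]<.05])
print([o for o in circ(f,f["frame"].max(2)<45,.04) if o[1]<.05])
print(proj(f,[[.5815,.108,.05],[.502,.0945,.04]]))
delta([.648,.119,.06],99.65)
E
```

```text
time_s: 3.02
tool_pos: [0.6492, 0.1151, 0.1949]
tcp_rot: [-179.8, 0.1, 99.3]
force: [0.1, -0.4, -0.0]
opening: 0.5
[0.64915443 0.11510579 0.19493194] [-1.79766086e+02  1.12121476e-01  9.93442889e+01]
[[ 1.    -0.001  0.001 -0.001]
 [ 0.     0.946  0.324 -0.083]
 [-0.001 -0.324  0.946 -0.143]
 [ 0.     0.     0.     1.   ]]
[(array([0.7297, 0.1772]), np.float64(0.0138), np.float64(0.0082), array([371., 332.])), (array([0.72  , 0.1993]), np.float64(0.0225), np.float64(0.0209), array([415., 320.])), (array([0.6624, 0.2929]), np.float64(0.0424), np.float64(0.03), array([550., 260.])), (array([0.6098, 0.2252]), np.float64(0.0052), np.float64(0.0028), array([478., 196.])), (array([0.5868, 0.1218]), np.float64(0.0154), np.float64(0.009), array([341., 133.])), (array([0.5812, 0.0942]), np.float64(0.0157), np.float64(0.0105), array([304., 122.])), (array([0.5353, 0.1975]), np.float64(0.0038), np.float64(0.0028), array([474.,  78.])), (array([0.5006, 0.1942]), np.float64(0.0086), np.float64(0.0045), array([483.,  21.])), (array([0.5875, 0.0045]), np.float64(0.0463), np.float64(0.0295), array([142., 104.]))]
[(array([0.7338, 0.2074]), np.float64(0.0025), np.float64(0.002), array([414., 335.])), (array([0.5917, 0.1136]), np.float64(0.0191), np.float64(0.0022), array([341., 164.])), (array([0.5151, 0.1126]), np.float64(0.0136), np.float64(0.0063), array([349.,  21.]))]
[[326.46156251 127.08462449]
 [326.17981273  -4.32269313]]
turn [-0.29 -0.02 -0.26] shift [0.0012 0.0017 0.1365]
```

View pics/w1.png

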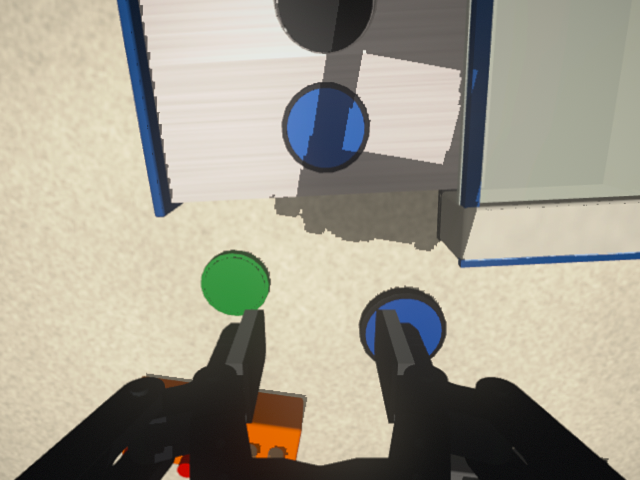

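The disc shows at (326,127) and the recess at about (325,5), both in line with the mid-finger column at about 320. The measurements agree. Next I find the actual tip height at half-open from the depth map.

```bash
python3 - <<'E'
from h import *
f=robot.snapshot("wrist"); z=f["z_map"]; v,u=np.mgrid[0:480,0:640]
m=(z>0)&(z<.25)&(v>290)
n=cv2.undistortPoints(np.c_[u[m],v[m]].astype(float).reshape(-1,1,2),f["mtx"],f["D"]).reshape(-1,2)
P=np.c_[n*z[m][:,None],z[m],np.ones(m.sum())]@f["tool_from_camera"].T
for sgn in(-1,1):
    q=P[(P[:,0]*sgn>0)&(np.abs(P[:,0])<.06)&(np.abs(P[:,1])<.03)]
    print(len(q),"z pct",np.percentile(q[:,2],[50,90,97,99,100]).round(4))
    t=q[q[:,2]>np.percentile(q[:,2],99)-.004]; print(t.min(0).round(4),t.max(0).round(4))
delta([.648,.119,.06],99.65)
E
```

```text
21976 z pct [-0.0606 -0.0326 -0.0155 -0.0088 -0.0014]
[-0.0351 -0.0114 -0.0128  1.    ] [-0.0217  0.0119 -0.0014  1.    ]
22014 z pct [-0.0606 -0.0327 -0.0155 -0.0091 -0.0015]
[ 0.0205 -0.011  -0.0131  1.    ] [ 0.0341  0.0118 -0.0015  1.    ]
turn [-0.21 -0.05 -0.16] shift [-0.0008  0.0019  0.1382]
```

```bash
python3 -m jog '0 0 0 0 0.002 0.04 0; 0 0 0 0 0.002 0.08 0; 0 0 0 0 0.002 0.115 0; 0 0 0 0 0.002 0.135 0; 0 0 0 0 0.002 0.138 0';python3 -m jog '0 0 0 0 0 0.008 0; 0 0 0 0 0 0.0175 0; 0 0 0 0 0 0.0175 0; 0 0 0 0 0 0.0175 0; 0 0 0 0 0 0.0175 0'; python3 - <<'E'
from h import *
delta([.5815+.0365*.986,.108+.0365*.168,.0425],99.65)
f=robot.snapshot("scene"); cv2.imwrite("pics/s2.png",cv2.resize(f["frame"][150:290,280:480],(800,560),interpolation=cv2.INTER_CUBIC))
E
```

```text
time_s: 3.53
tool_pos: [0.6448, 0.1225, 0.059]
tcp_rot: [-179.6, -0.1, 99.7]
force: [-0.5, 0.4, 0.3]
opening: 0.501
time_s: 3.95
tool_pos: [0.6496, 0.1213, 0.0462]
tcp_rot: [179.9, 0.0, 99.7]
force: [0.1, 0.1, 1.6]
opening: 0.499
turn [0.14 0.02 0.01] shift [-0.0017 -0.0328  0.0037]
```

View pics/s2.png

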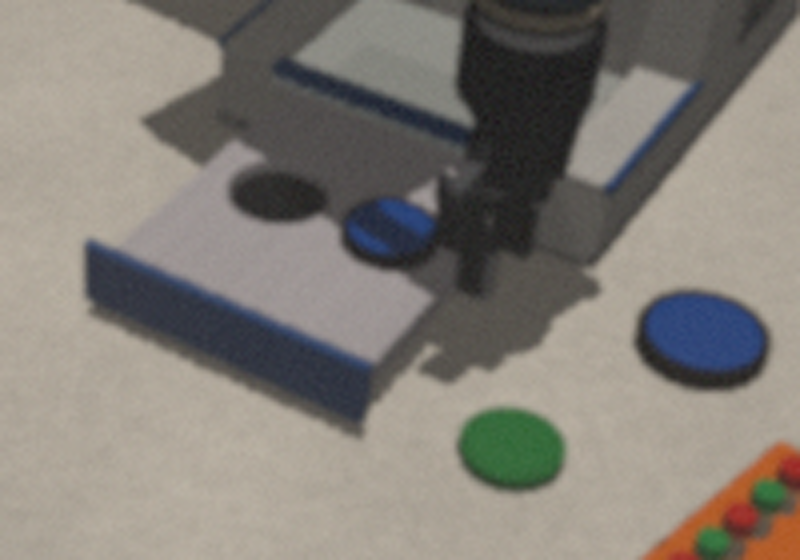

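The fingers stand beside the disc on its +x side, off the deck edge, and the disc at (390,230) in the crop is undisturbed. I now lower 3 mm and approach.

```bash
python3 -m jog '0 0 0 -0.0015 0 0.003 0; 0 0 0 -0.0015 -0.008 0.003 0; 0 0 0 -0.0015 -0.016 0.003 0; 0 0 0 -0.0015 -0.024 0.003 0; 0 0 0 -0.0015 -0.024 0.003 0'; python3 - <<'E'
from h import *
delta([.5021+.0325*.986,.0945+.0325*.168,.0425],99.65)
f=robot.snapshot("wrist"); cv2.imwrite("pics/w3.png",f["frame"])
E
```

```text
time_s: 4.42
tool_pos: [0.622, 0.1154, 0.0415]
tcp_rot: [-179.8, -0.0, 99.6]
force: [-0.8, 0.7, -0.2]
opening: 0.501
turn [-0.25 -0.04 -0.01] shift [-0.0005 -0.0893 -0.0006]
```

View pics/w3.png

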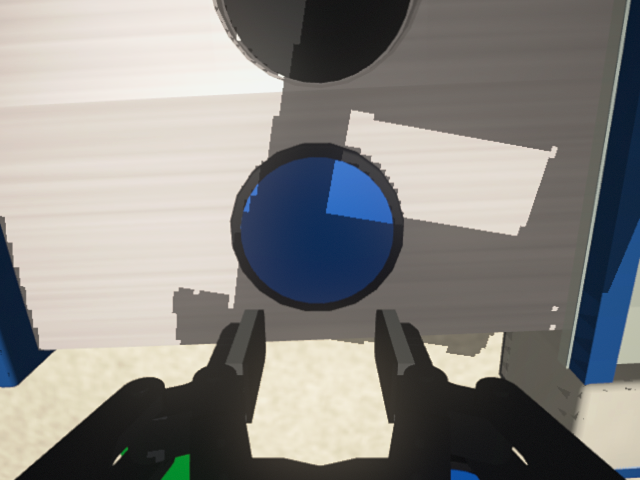

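The disc at (318,227) is centred between the fingers, with the recess straight ahead at about x 315. I start pushing.

```bash
python3 -m jog '0 0 0 0 -0.006 0 0; 0 0 0 0 -0.012 0 0; 0 0 0 0 -0.018 0 0; 0 0 0 0 -0.024 0 0; 0 0 0 0 -0.030 0 0'; python3 -m jog '0 0 0 0 -0.006 0 0; 0 0 0 0 -0.012 0 0; 0 0 0 0 -0.018 0 0; 0 0 0 0 -0.024 0 0; 0 0 0 0 -0.024 0 0';  python3 - <<'E'
from h import *
delta([.5021+.0325*.986,.0945+.0325*.168,.0425],99.65)
f=robot.snapshot("wrist"); cv2.imwrite("pics/w4.png",f["frame"])
E
```

```text
time_s: 4.88
tool_pos: [0.5952, 0.1105, 0.0419]
tcp_rot: [180.0, 0.0, 99.6]
force: [0.6, -0.0, 0.5]
opening: 0.503
time_s: 5.3
tool_pos: [0.57, 0.1065, 0.0417]
tcp_rot: [-179.9, -0.0, 99.7]
force: [-0.1, 0.3, -0.2]
opening: 0.497
turn [-0.15 -0.02  0.  ] shift [-0.0004 -0.0365 -0.0007]
```

View pics/w4.png

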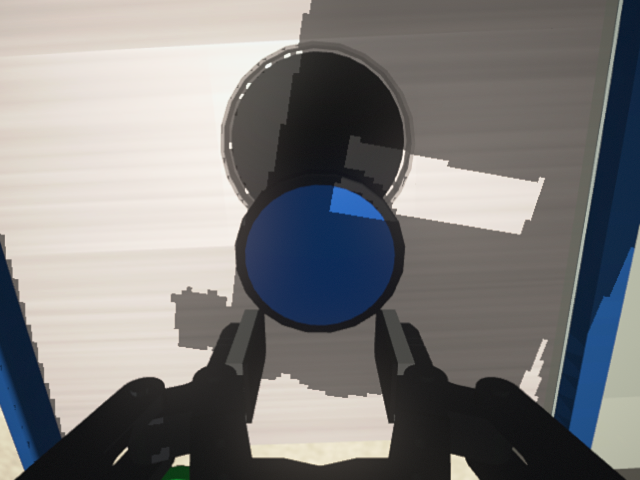

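The disc at (320,255) is now overlapping the recess at (316,137). It sits about 1.2 mm off to one side, so I trim by −1 mm in x and keep pushing.

```bash
python3 -m jog '0 0 0 -0.0005 -0.006 0 0; 0 0 0 -0.001 -0.012 0 0; 0 0 0 -0.001 -0.018 0 0; 0 0 0 -0.001 -0.024 0 0; 0 0 0 -0.001 -0.024 0 0';  python3 - <<'E'
from h import *
delta([.5021+.0325*.986,.0945+.0325*.168,.0425],99.65)
f=robot.snapshot("wrist"); cv2.imwrite("pics/w5.png",f["frame"])
E
```

```text
time_s: 5.77
tool_pos: [0.5464, 0.1014, 0.0417]
tcp_rot: [-179.8, -0.0, 99.6]
force: [-1.3, 0.1, 0.1]
opening: 0.499
turn [-0.15 -0.03 -0.  ] shift [ 0.0006 -0.0124 -0.0008]
```

View pics/w5.png

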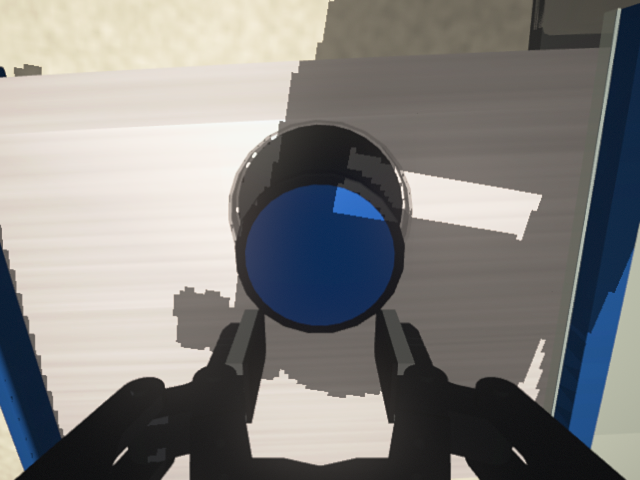

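Lateral alignment is now exact, with the disc and recess both at x 320. About 13–16 mm remain.

```bash
python3 -m jog '0 0 0 0 -0.003 0 0; 0 0 0 0 -0.006 0 0; 0 0 0 0 -0.009 0 0; 0 0 0 0 -0.012 0 0; 0 0 0 0 -0.012 0 0';  python3 - <<'E'
from h import *
f=robot.snapshot("wrist"); cv2.imwrite("pics/w6.png",f["frame"])
E
```

```text
time_s: 6.23
tool_pos: [0.5356, 0.0995, 0.0417]
tcp_rot: [-179.9, -0.0, 99.7]
force: [0.0, -0.6, 0.4]
opening: 0.501
```

View pics/w6.png

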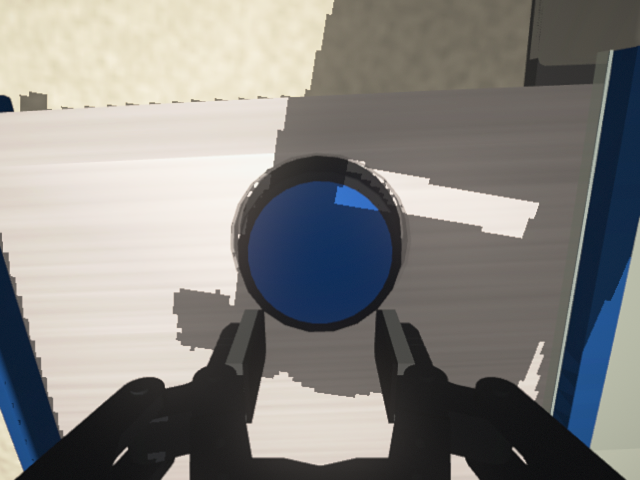

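The disc's leading edge seems to be dipping in, with a dark gap left at the top. I push a few mm more.

```bash
python3 -m jog '0 0 0 0 -0.001 0 0; 0 0 0 0 -0.002 0 0; 0 0 0 0 -0.003 0 0; 0 0 0 0 -0.004 0 0; 0 0 0 0 -0.004 0 0';  python3 - <<'E'
from h import *
f=robot.snapshot("wrist"); cv2.imwrite("pics/w7.png",f["frame"])
E
```

```text
time_s: 6.7
tool_pos: [0.5324, 0.0989, 0.0418]
tcp_rot: [-180.0, -0.0, 99.7]
force: [-0.8, 0.9, 0.2]
opening: 0.5
```

View pics/w7.png

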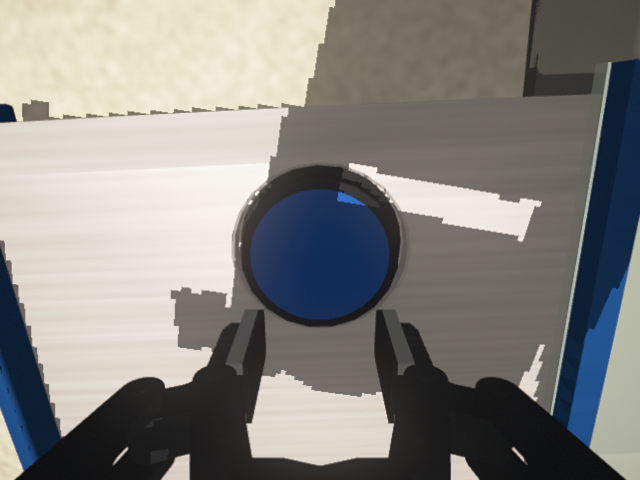

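```bash
cat >> h.py <<'E'
def flat():
    s=robot.read_state(); f=robot.snapshot("wrist"); z=f["z_map"]; v,u=np.mgrid[0:480,0:640]
    T=np.eye(4);T[:3,:3]=Ro.from_euler('xyz',s["tcp_rot"],degrees=True).as_matrix();T[:3,3]=s["tool_pos"]
    h=cv2.cvtColor(f["frame"],cv2.COLOR_BGR2HSV)
    def pts(m):
        n=cv2.undistortPoints(np.c_[u[m],v[m]].astype(float).reshape(-1,1,2),f["mtx"],f["D"]).reshape(-1,2)
        return (np.c_[n*z[m][:,None],z[m],np.ones(m.sum())]@(T@f["tool_from_camera"]).T)[:,:3]
    m=(h[...,0]>100)&(h[...,0]<130)&(h[...,1]>120)&(z>0)
    n,l,st,c=cv2.connectedComponentsWithStats(m.astype(np.uint8)); 
    cand=[i for i in range(1,n) if st[i,4]>1500 and st[i,2]/st[i,3]<1.6 and st[i,3]/st[i,2]<1.6]
    i=min(cand,key=lambda i:abs(c[i,0]-320)+abs(c[i,1]-240))
    P=pts(l==i); c=P.mean(0)
    k=np.linalg.lstsq(np.c_[P[:,:2]-c[:2],np.ones(len(P))],P[:,2],rcond=None)[0]
    D=pts((h[...,1]<60)&(h[...,2]>80)&(z>0)); D=D[(np.abs(D[:,:2]-c[:2]).max(1)<.06)&(D[:,2]>.02)]
    print("disc",c.round(4),"tilt deg",np.degrees(np.arctan(k[:2])).round(2),"deck z",np.median(D[:,2]).round(4))
    return f
E
python3 -c "
from h import *
flat()"
```

```text
disc [0.5041 0.0944 0.0406] tilt deg [-0.04  0.04] deck z 0.0402
```

The disc is seated flat: tilt is below 0.1°, and its top is at 40.6 mm against a deck at 40.2 mm. I lift straight up and shut the fingers.

```bash
python3 -m jog '0 0 0 0 0 -0.02 0; 0 0 0 0 0 -0.05 0; 0 0 0 0 0 -0.085 0; 0 0 -1 0 0 -0.12 -0.5; 0 0 -2.4 0 0 -0.12 -1' 60; python3 - <<'E'
from h import *
delta([.580,-.0915,.16],102.1)
f=robot.snapshot("top"); print([o for o in circ(f,blue(f),.04) if o[1]<.04])
v=f["frame"]; cv2.imwrite("pics/t8.png",cv2.resize(v[170:370,110:310],(600,600)))
E
```

```text
time_s: 7.22
tool_pos: [0.5372, 0.099, 0.1681]
tcp_rot: [179.3, 0.2, 102.1]
force: [-0.1, 0.4, 0.3]
opening: 0.228
turn [0.74 0.17 0.03] shift [-0.1952  0.0017  0.0087]
[(array([ 0.5079, -0.3211]), np.float64(0.0234), np.float64(0.0019), array([417., 287.])), (array([0.5041, 0.0941]), np.float64(0.0248), np.float64(0.0025), array([239., 287.])), (array([0.7381, 0.1987]), np.float64(0.0335), np.float64(0.0015), array([200., 189.]))]
```

View pics/t8.png

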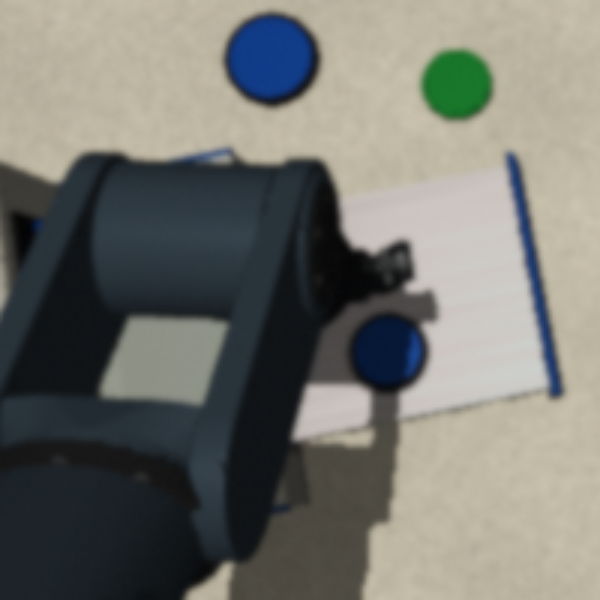

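The disc at (388,352) now fills the recess, and the panel is where it was. I move over to the front of the panel.

```bash
python3 -m jog '0 0 0 -0.039 0 0 -1; 0 0 0 -0.078 0 0 -1; 0 0 0 -0.117 0 0 -1; 0 0 0 -0.156 0 0 -1; 0 0 0 -0.195 0.002 0 -1'; python3 -m jog '0 0 0 0 0 0.035 -1; 0 0 0 0 0 0.07 -1; 0 0 0 0 0 0.1 -1; 0 0 0 0 0 0.125 -1; 0 0 0 0 0 0.13 -1'; python3 -m jog '0 0 0 0 0 0 -1; 0 0 0 0 0 0 -1; 0 0 0 0 0 0 -1; 0 0 0 0 0 0 -1; 0 0 0 0 0 0 -1'; python3 - <<'E'
from h import *
delta([.565,-.023,.035],102.1)
f=robot.snapshot("scene"); cv2.imwrite("pics/s9.png",cv2.resize(f["frame"][130:310,240:480],(800,600)))
E
```

```text
time_s: 7.68
tool_pos: [0.5743, -0.0927, 0.1604]
tcp_rot: [-179.8, -0.1, 102.0]
force: [0.9, 0.9, -0.4]
opening: -0.001
time_s: 8.1
tool_pos: [0.5712, -0.0903, 0.0264]
tcp_rot: [-179.5, -0.3, 102.0]
force: [-1.0, -0.6, 0.3]
opening: 0.001
time_s: 8.52
tool_pos: [0.5765, -0.0916, 0.0334]
tcp_rot: [179.8, 0.1, 102.1]
force: [0.5, 0.3, -0.8]
opening: -0.001
turn [ 0.15  0.1  -0.04] shift [ 0.0695  0.0031 -0.0017]
```

View pics/s9.png

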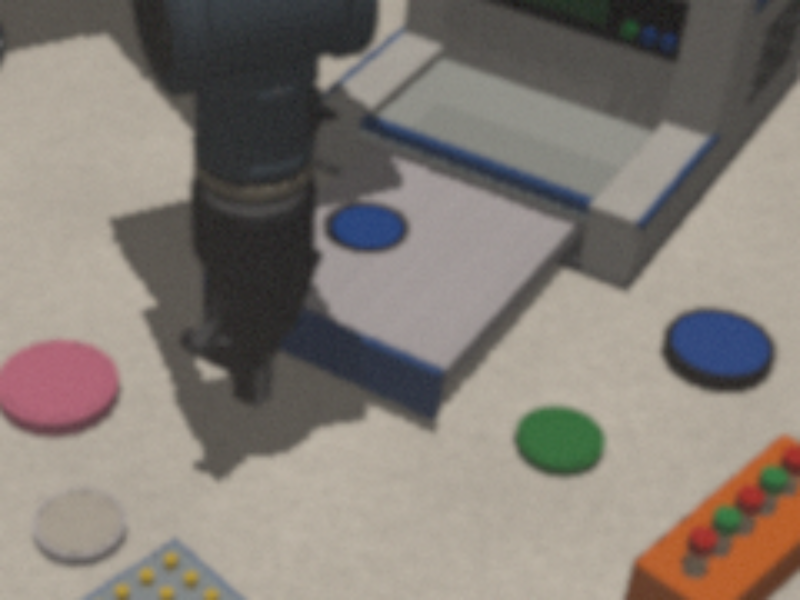

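The shut fingers stand clear in front of the panel, and the disc is flush at crop (367,227). I push along tool +x.

```bash
python3 -m jog '0 0 0 0.01 0.003 0 -1; 0 0 0 0.02 0.003 0 -1; 0 0 0 0.03 0.003 0 -1; 0 0 0 0.04 0.003 0 -1; 0 0 0 0.048 0.003 0 -1'; python3 -m jog '0 0 0 0.006 0 0 -1; 0 0 0 0.012 0 0 -1; 0 0 0 0.018 0 0 -1; 0 0 0 0.025 0 0 -1; 0 0 0 0.033 0 0 -1';python3 -m jog '0 0 0 0.008 0 0 -1; 0 0 0 0.016 0 0 -1; 0 0 0 0.024 0 0 -1; 0 0 0 0.032 0 0 -1; 0 0 0 0.04 0 0 -1'; python3 - <<'E'
from h import *
delta([.565,-.023,.035],102.1)
f=robot.snapshot("top"); v=f["frame"]; cv2.imwrite("pics/t10.png",cv2.resize(v[170:370,110:310],(600,600)))
E
```

```text
time_s: 8.98
tool_pos: [0.5674, -0.042, 0.0317]
tcp_rot: [-179.9, -0.0, 102.1]
force: [0.3, -0.0, 0.1]
opening: 0.0
time_s: 9.4
tool_pos: [0.5611, -0.0117, 0.0317]
tcp_rot: [-180.0, 0.0, 102.0]
force: [-2.1, -4.7, 0.5]
opening: 0.004
time_s: 9.82
tool_pos: [0.5525, 0.0284, 0.0317]
tcp_rot: [-179.9, -0.0, 102.1]
force: [-2.0, -3.6, 0.1]
opening: -0.001
turn [-0.05 -0.02 -0.04] shift [-0.0529  0.0015 -0.0033]
```

View pics/t10.png

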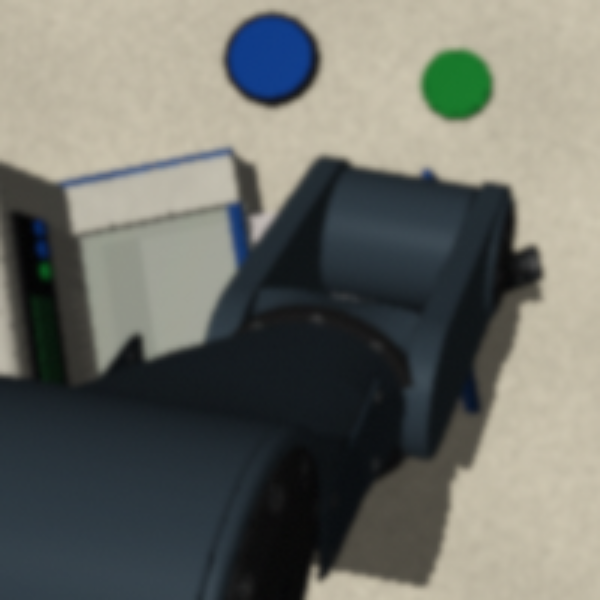

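The drawer is moving in at about 4–5 N.

```bash
python3 -m jog '0 0 0 0.008 0 0 -1; 0 0 0 0.016 0 0 -1; 0 0 0 0.024 0 0 -1; 0 0 0 0.032 0 0 -1; 0 0 0 0.04 0 0 -1'; python3 -m jog '0 0 0 0.006 0 0 -1; 0 0 0 0.012 0 0 -1; 0 0 0 0.018 0 0 -1; 0 0 0 0.023 0 0 -1; 0 0 0 0.028 0 0 -1';python3 -m jog '0 0 0 0.002 0 0 -1; 0 0 0 0.004 0 0 -1; 0 0 0 0.006 0 0 -1; 0 0 0 0.008 0 0 -1; 0 0 0 0.01 0 0 -1'
```

```text
time_s: 10.28
tool_pos: [0.5448, 0.0674, 0.0318]
tcp_rot: [180.0, 0.0, 102.0]
force: [-0.6, -3.7, -1.6]
opening: 0.003
time_s: 10.7
tool_pos: [0.5388, 0.0946, 0.0318]
tcp_rot: [180.0, -0.0, 102.0]
force: [0.0, -4.0, -0.6]
opening: -0.001
time_s: 11.12
tool_pos: [0.5368, 0.1038, 0.0318]
tcp_rot: [180.0, 0.0, 102.0]
force: [-0.6, -3.4, -1.7]
opening: 0.005
```

```bash
python3 -m jog '0 0 0 0.001 0 0 -1; 0 0 0 0.002 0 0 -1; 0 0 0 0.003 0 0 -1; 0 0 0 0.004 0 0 -1; 0 0 0 0.005 0 0 -1';python3 -m jog '0 0 0 0.001 0 0 -1; 0 0 0 0.002 0 0 -1; 0 0 0 0.003 0 0 -1; 0 0 0 0.003 0 0 -1; 0 0 0 0.003 0 0 -1'
```

```text
time_s: 11.53
tool_pos: [0.5358, 0.1088, 0.0318]
tcp_rot: [180.0, -0.0, 102.0]
force: [0.3, -3.2, -0.9]
opening: -0.0
time_s: 11.95
tool_pos: [0.5356, 0.1098, 0.0318]
tcp_rot: [-180.0, 0.2, 102.1]
force: [-0.0, -10.7, -0.5]
opening: -0.001
```

```bash
python3 -m jog '0 0 0 0.001 0 0 -1; 0 0 0 0.002 0 0 -1; 0 0 0 0.002 0 0 -1; 0 0 0 0.002 0 0 -1; 0 0 0 0.002 0 0 -1'
```

```text
time_s: 12.37
tool_pos: [0.5356, 0.1099, 0.0319]
tcp_rot: [-180.0, 0.3, 102.2]
force: [-0.6, -18.9, -1.4]
opening: -0.002
```

Hard stop: the force climbs to 19 N with no motion. I back off, lift and check.

```bash
python3 -m jog '0 0 0 -0.01 0 0 -1; 0 0 0 -0.03 0 0 -1; 0 0 0 -0.06 0 0 -1; 0 0 0 -0.09 0 0 -1; 0 0 0 -0.12 0 0 -1'; python3 -m jog '0 0 0 0 0 -0.04 -1; 0 0 0 0 0 -0.08 -1; 0 0 0 -0.04 0 -0.1 -1; 0 0 0 -0.08 0 -0.12 -1; 0 0 0 -0.11 0 -0.13 -1';  python3 - <<'E'
from h import *
f=robot.snapshot("top"); v=f["frame"]; cv2.imwrite("pics/t11.png",v)
b=blue(f); u0,u1,v0,v1=205,260,215,330
m=np.zeros_like(b); m[v0:v1,u0:u1]=b[v0:v1,u0:u1]; vv,uu=np.nonzero(m); P=ray(f,np.c_[uu,vv],.056)[:,:2]
y=np.array([-.2096,.9778]); print("front y",np.percentile(P@y,[1,50]), "slot", np.array([.5201,.1939])@y, "before",np.array([.5647,-.0191])@y)
f=robot.snapshot("scene"); cv2.imwrite("pics/s11.png",f["frame"])
E
```

```text
time_s: 12.78
tool_pos: [0.5603, -0.004, 0.032]
tcp_rot: [179.9, -0.0, 102.1]
force: [0.2, -0.1, 0.8]
opening: 0.004
time_s: 13.2
tool_pos: [0.5843, -0.1118, 0.1645]
tcp_rot: [179.7, 0.1, 102.1]
force: [1.0, 0.2, 0.5]
opening: 0.002
front y [0.00570636 0.01020721] slot 0.08058245999999998 before -0.1370371
```

View pics/t11.png

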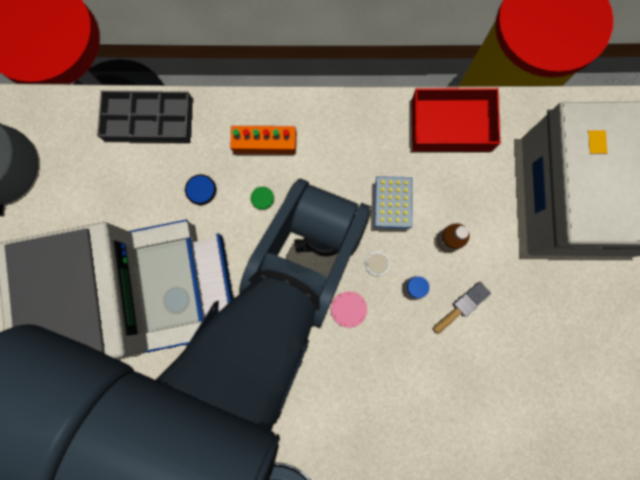

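View pics/s11.png

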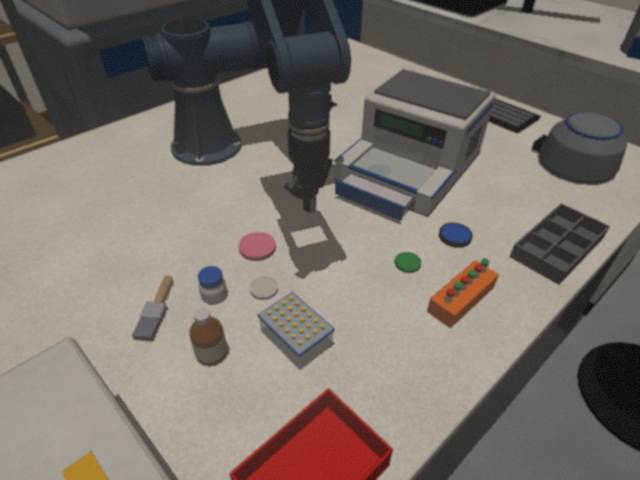

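The drawer is home: it moved about 147 mm, and its front stands about 70 mm outside the slot trim, with 66 mm expected. The disc shows under the clear roof at (176,300) in the top view, and the other items are unmoved. I hand in.

```bash
python3 -m jog '0 0 0 0 0 0 -1; 0 0 0 0 0 0 -1; 0 0 0 0 0 0 -1; 0 0 0 0 0 0 -1; 0 0 0 0 0 0 -1'; python3 -c "
from bench import robot
print(robot.finish_job())"
```

```text
time_s: 13.72
tool_pos: [0.5821, -0.1098, 0.1611]
tcp_rot: [-179.9, -0.1, 102.1]
force: [-0.1, -0.3, 0.3]
opening: 0.003
the job is handed in; nothing more can be done
None
```

The disc is seated flat in the recess and the drawer is pushed fully home. I handed the job in at about 13.7 s, with the arm clear of everything.

- **Disc:** I nudged the small blue-topped disc about 80 mm across the deck with the half-open fingertips until it dropped in. Its tilt measured under 0.1° and its top sat level with the deck (40.6 mm against 40.2 mm).
- **Drawer:** I pushed it with the shut fingers on the blue panel until it met the hard stop. There the force rose from about 4 N to 19 N with no further movement. In the top view the drawer had travelled about 147 mm, and the disc showed under the clear roof.
- **Other things on the bench:** By eye in the last two pictures, nothing else had moved.
- **Disagreement:** The picture put the panel about 70 mm out from the slot, against the stated 66 mm. I put this down to image blur and to measuring the slot at its trim; the clear stop and the travel both say the drawer is home.

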